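# Crank the cup stop to its mark

## Task

Set the cup stop for today's cups: turn the handwheel by its upright grip until the slide's pointer stands level with the arrow-shaped mark on the scale bar, not the square one, and then let go. Move the slide only by the handwheel, never by pushing it.

Things in the scene. Friction and masses are not known exactly. Their poses are not given: they have to be found in the camera images.
- crank_grip (a point): centre of the black handwheel's upright grip, a round post 20 to 23 mm thick; the rim lies 26 mm below this point, the grip's top 30 mm above. It stands 60 mm from the axle and revolves freely on its own upright axis, so a hand from above can hold it at one heading and lead it round. Turning takes about 5 N at the grip; the wheel stays where left. This point's axes mean nothing.
- wheel_axle (a point): point on the upright axle of the handwheel, 116 mm above the table, level with the grip's centre. Its y axis runs along the slide's path, away from the wheel. The wheel (134 mm) lies flat, rim 71 to 85 mm over the table, on a grey gearbox at one end of a fixed 160 x 450 mm aluminium plate; within 150 mm only the grip stands above 95 mm.
- stop_slide: aluminium slide block, 56 x 50 mm, its top 57 mm over the table, on a threaded spindle. Origin: the tip of its small dark pointer, on the robot's side. y axis: its travel, away from the wheel, 200 mm in two turns. One turn of the wheel clockwise seen from above moves it 100 mm away from the wheel, anticlockwise 100 mm towards it.
- mark_arrow: the mark to use: flat dark steel triangle, 34 mm wide, 30 mm long, fixed on the steel scale bar on the robot's side of the slide, apex towards the slide. Origin: at the apex, on the line along which the pointer tip travels. y axis: the slide's travel, away from the wheel. It is near either end of the bar; near the other end is a 34 x 30 mm square one of the same steel, not to be used.

How it is judged:
By the outcome, as a careful person would: the job done as asked, in the order asked, and still so for the second after the job is handed in, with the robot touching nothing.
It also fails if it takes over 42 s, if anything falls off the work surface, if the arm or the gripper's body presses on something with over 40 N, if the wrist force passes 120 N, or if a joint passes its speed limit or range.

## Robot

A 7-joint arm with a two-finger parallel gripper is mounted at the origin on a cart in front of the work surface, level with it; the furniture and walls round the work are solid. World frame = base frame: x ahead of the robot, y to its left, z up, the work surface at z = 0. Lengths are in m, angles in rad, forces in N, time in s.
With the tool pointing down it reaches from about 0.425 to 0.925 m from the base axis. Payload 6.8 kg.
Tool frame: the origin (TCP) lies midway between the tips of the shut fingers; the grasp point (between the pads) lies 19 mm behind it; z points along the fingers, y is the line along which they close (so a half turn about z gives the same grasp; the last joint's range is limited). The gripper opens to 85 mm and grips with 20 to 120 N. Pads are 22 mm wide; open, the fingers measure 114 mm over their backs; the gripper's body (76 mm by 85 mm) begins 54 mm behind the grasp point. The pads swing forward as they close: fully open they stand 13 mm farther back than shut.
Start: joints at [-1.421, 0.477, 0.022, 1.555, -0.011, 1.109, -0.083], TCP at [0.172, 0.653, 0.231] pointing down, gripper open.
Joint ranges: [-2.96, 2.96], [-0.34, 2.1], [-1.41, 1.46], [0.24, 2.44], [-1.37, 4.51], [0.17, 1.92], [-2.96, 2.96]. Speed limits (rad/s): [2.39, 2.39, 3.14, 3.14, 3.14, 3.14, 3.14].

## Interface

Orientations are given as a unit quaternion [w, x, y, z].
In Python, from station import * gives the robot as it stands.
- The arm moves only by the shell command python3 -m creep 'ROWS' [FORCE]. ROWS is JSON, a list of rows, each a list of 7 numbers: the gripper command: -1 is shut, 1 is fully open, values between are in proportion, then the shift along the world's x, y, z in mm, then the turn, a rotation vector about the world's x, y, z in rad. A call has 1 to 5 rows; each row shifts and turns the commanded pose from where the row before left it; what a row does not reach is not made up. A row lasts 1/8 s, in which the tool goes at most 62.5 mm and 10.7 degrees, less where a joint would pass 70% of its speed; a pose out of reach is approached as far as the arm can. A call is refused whole if a number of a shift passes 62.5 or a number of a turn 0.188, either way. A call with a gripper value outside its range is refused whole. The fingers move at their own pace and stop on an object; FORCE is the grip in N (left out, the last holds). Time passes only in rows, so rows that do not move let the fingers close. It gives the time, the measured TCP pose, the force, the opening and the grip force at its end, in the units of the state.
- get_obs(): the state, without advancing time (a new reading comes with each control period).
- read_camera(name): name is "side" or "top" or "wrist"; returns (picture, depth): 384x512x3 uint8, red, green, blue; 384x512 float32, m along the optical axis (not along the pixel's ray), 0 where there is no reading.
- camera_params(name): a dict with "intrinsics" (3x3 intrinsics, pixels), "cam_to_world" (4x4, takes a point from camera to world coordinates); the wrist camera has in their place "mount" (4x4, takes a point from camera to tool coordinates, whose origin is the TCP and whose axes are the flange's). Camera axes: x right, y up, looking along -z (the intrinsics and any distortion apply to the point x, -y, -z); pixel columns grow to the right and rows downward; lengths in m; the calibration is good to about 2 mm. A picture is of the moment at which its call begins: read the wrist's pose just before it. camera_params takes no time and is no camera call.
- hand_in(): hands the job in; it is judged then, once.
The state is a dict: "t": time; "q": joint angles; "joint_vel": joint speeds; "joint_torque": joint torques, N m; "eef_pos": TCP position; "tool_rot": TCP orientation; "contact_force": force on the tool from outside, world axes, zero at the start; "torque": the same for the moment, N m; "gripper_width": opening from 0.0 (shut) to 1.0 (fully open); "grasp_force": force on a finger pad.
Only numpy, scipy, OpenCV 4.12 (cv2) and the standard library are available. Lean on these libraries where they do the work, as an engineer would, in place of code of your own. Each camera call takes 0.05 s, during which the arm holds its last target. There are 200 camera calls.

## Working session

There is one attempt and no reset: what is moved stays moved. The work goes in short steps, Python scripts to look and compute and a shell command to move; the robot and the scene stay as the last step left them, time stands still between calls to the robot, and variables do not carry over. Pictures are saved under pics/ and viewed, at most 10 in all, crops included, and the job is handed in when it is done.

```bash
mkdir -p pics; cat > h.py <<'E'
from station import *
import numpy as np, cv2
def snap(n,f):
    p,d=read_camera(n); cv2.imwrite(f'pics/{f}.png',p[:,:,::-1]); np.save(f'pics/{f}.npy',d); return p,d
def w(n,d,u,v,z=None):
    c=camera_params(n);K=np.array(c['intrinsics']);T=np.array(c['cam_to_world'])
    r=cv2.undistortPoints(np.array([[[u,v]]],float),K,np.array(c.get('distortion',np.zeros(5)),float))[0,0]
    r=np.array([r[0],-r[1],-1.])
    if z is None: return T[:3,:3]@(r*d[int(v),int(u)])+T[:3,3]
    q=T[:3,:3]@r; return T[:3,3]+q*(z-T[2,3])/q[2]
E
python3 - <<'E'
from h import *
snap('top','top');snap('side','side')
o=get_obs();print(o)
print(camera_params('top'))
E
```

```text
{'t': 0.1, 'q': array([-1.42111078,  0.47772988,  0.0223432 ,  1.55633236, -0.01149469,
        1.10932186, -0.08309356]), 'joint_vel': array([ 0.0007061 , -0.00347489, -0.00068834, -0.00384013,  0.00052922,
       -0.00025437,  0.00061687]), 'joint_torque': array([ 4.29932130e-03, -5.97756815e+01,  1.61354531e+00, -2.81953043e+01,
        1.29096833e-02,  5.01625735e-03, -1.97236881e-05]), 'eef_pos': array([0.17196109, 0.65217816, 0.23042316]), 'tool_rot': array([-4.39572664e-05,  1.28521979e-01,  9.91706312e-01, -8.30452276e-04]), 'contact_force': array([-1.0008459 , -0.22569826,  0.56656615]), 'torque': array([ 0.0089017 , -0.00328317, -0.0191704 ]), 'grasp_force': 0.0, 'gripper_width': 0.9977263454618549}
{'intrinsics': array([[466.56556835,   0.        , 252.01373367],
       [  0.        , 466.56556835, 189.24797655],
       [  0.        ,   0.        ,   1.        ]]), 'cam_to_world': array([[-0.01001084,  0.98078843, -0.19481745,  0.38074822],
       [-0.99970826, -0.00553386,  0.02351111,  0.02565031],
       [ 0.02198133,  0.19499598,  0.98055769,  0.98803821],
       [ 0.        ,  0.        ,  0.        ,  1.        ]])}
```

View pics/top.png

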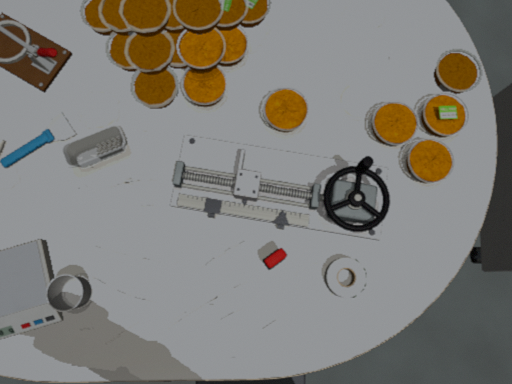

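View pics/side.png

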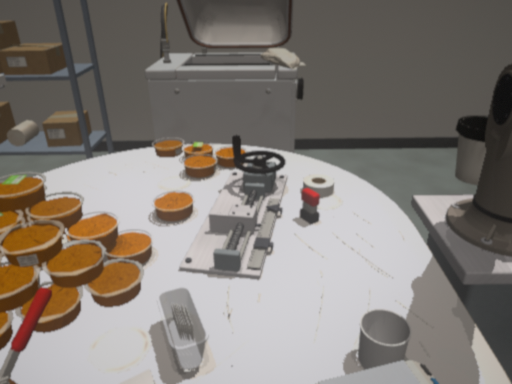

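The top view shows the wheel at about (357,198) with its grip at about (365,163), the slide at (248,182), and marks at (213,207) and (281,219). I'll zoom in to tell the marks apart.

```bash
python3 - <<'E'
from h import *
p=cv2.imread('pics/top.png');c=p[135:245,170:400]
c=cv2.resize(c,None,fx=3.47,fy=3.47,interpolation=cv2.INTER_CUBIC);cv2.imwrite('pics/crop.png',cv2.convertScaleAbs(c,alpha=1.2))
d=np.load('pics/top.npy')
for u,v in [(368,159),(365,163),(362,167),(357,198),(213,207),(281,219),(248,182)]: print(u,v,w('top',d,u,v).round(4))
E
```

```text
368 159 [ 0.6047 -0.2127  0.1458]
365 163 [ 0.5967 -0.2064  0.1468]
362 167 [ 0.5939 -0.2055  0.1272]
357 198 [ 0.5406 -0.2023  0.0894]
213 207 [0.5356 0.0846 0.0197]
281 219 [ 0.5086 -0.0572  0.0247]
248 182 [0.5811 0.0114 0.0557]
```

View pics/crop.png

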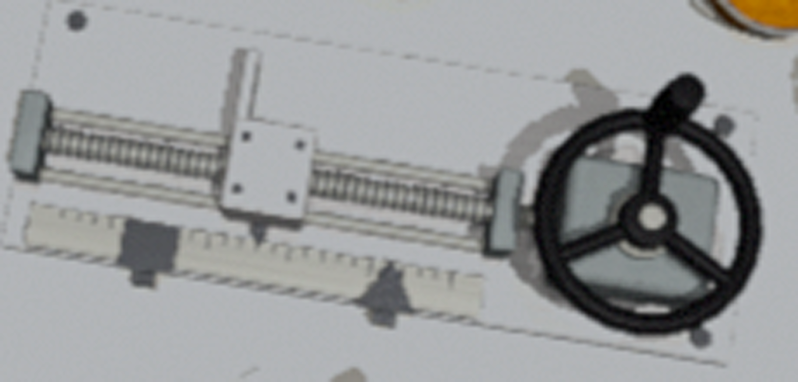

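```bash
python3 - <<'E'
from h import *
d=np.load('pics/top.npy')
f=lambda x,y:(170+x/3.47,135+y/3.47)
for n,x,y,z in [('tip',259,243,None),('tip20',259,243,.022),('apex',390,262,None),('apex20',390,262,.022),('hub',652,217,None),('hub89',652,217,.089),('grip',687,92,None),('grip146',685,92,.146),('plateL',32,92,None),('spL',45,140,.04),('spR',490,193,.04),('barL',30,206,.02),('barR',482,275,.02)]:
    print(n,w('top',d,*f(x,y),z).round(4))
E
```

```text
tip [0.5401 0.0182 0.0158]
tip20 [0.539  0.0183 0.022 ]
apex [ 0.5294 -0.0622  0.0057]
apex20 [ 0.5269 -0.0607  0.022 ]
hub [ 0.541  -0.2033  0.0923]
hub89 [ 0.5416 -0.2042  0.089 ]
grip [ 0.5994 -0.2119  0.1474]
grip146 [ 0.5998 -0.2113  0.146 ]
plateL [0.6265 0.1531 0.0498]
spL [0.5994 0.1461 0.04  ]
spR [ 0.5655 -0.12    0.04  ]
barL [0.563  0.1569 0.02  ]
barR [ 0.5189 -0.1165  0.02  ]
```

Reading the crop, the triangle is the mark nearer the wheel, with its apex at (282,210). The pointer tip is at (245,205) and the square is at the left. The slide must move about 80 mm towards the wheel, which is about 0.8 turn anticlockwise. I'll fly to a point above the grip.

```bash
python3 -m creep '[[1,42,-42,0,0,0,0],[1,42,-42,0,0,0,0],[1,42,-42,0,0,0,0],[1,42,-42,0,0,0,0],[1,42,-42,0,0,0,0]]' 60
python3 -m creep '[[1,28,-54,0,0,0,0],[1,28,-54,0,0,0,0],[1,28,-54,0,0,0,0],[1,28,-54,0,0,0,0],[1,28,-54,0,0,0,0]]'
python3 -m creep '[[1,16,-56,0,0,0,0],[1,16,-56,0,0,0,0],[1,16,-56,0,0,0,0],[1,16,-56,0,0,0,0],[1,16,-56,0,0,0,0]]'
```

```text
t: 0.72
eef_pos: [0.3831, 0.441, 0.231]
tool_rot: [-0.0, 0.129, 0.992, -0.0]
contact_force: [0.4, 0.2, 0.3]
gripper_width: 0.995
grasp_force: 0.0
t: 1.35
eef_pos: [0.5225, 0.1708, 0.2312]
tool_rot: [-0.0, 0.128, 0.992, 0.0]
contact_force: [0.6, 0.5, -0.6]
gripper_width: 0.997
grasp_force: 0.0
t: 1.98
eef_pos: [0.6022, -0.1089, 0.231]
tool_rot: [-0.0, 0.128, 0.992, 0.0]
contact_force: [-0.2, 0.2, -0.8]
gripper_width: 1.003
grasp_force: 0.0
```

```bash
python3 -m creep '[[1,-1,-51,0,0,0,0],[1,-1,-51,0,0,0,0],[1,0,0,0,0,0,0]]'
python3 - <<'E'
from h import *
o=get_obs();snap('wrist','wr1');print(o['eef_pos'],o['tool_rot'],camera_params('wrist'))
E
```

```text
t: 2.35
eef_pos: [0.5983, -0.2153, 0.2311]
tool_rot: [-0.0, 0.133, 0.991, -0.002]
contact_force: [0.6, -0.2, 0.0]
gripper_width: 0.996
grasp_force: 0.0
[ 0.59827938 -0.21533552  0.23112031] [-3.35317625e-04  1.32663664e-01  9.91159921e-01 -1.50054663e-03] {'intrinsics': array([[296.44046325,   0.        , 253.02836137],
       [  0.        , 296.44046325, 192.43499387],
       [  0.        ,   0.        ,   1.        ]]), 'mount': array([[-1.14369862e-03,  9.46977247e-01,  3.21298591e-01,
         8.31012372e-02],
       [ 9.99999047e-01,  8.34461453e-04,  1.10016518e-03,
         8.17004286e-04],
       [ 7.73720103e-04,  3.21299543e-01, -9.46977299e-01,
        -1.42737707e-01],
       [ 0.00000000e+00,  0.00000000e+00,  0.00000000e+00,
         1.00000000e+00]])}
```

View pics/wr1.png

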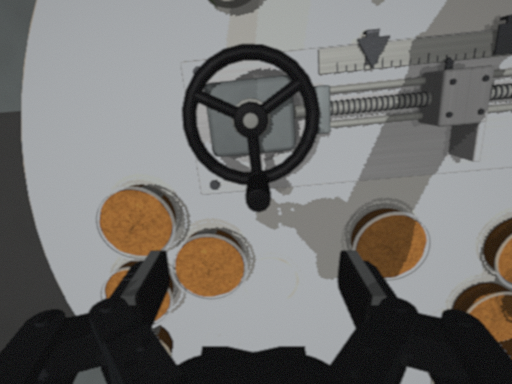

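The wrist view shows the hub at (250,121), the grip top at (259,194), the arrow apex at about (372,68) and the pointer at about (447,58).

```bash
cat >> h.py <<'E'
from scipy.spatial.transform import Rotation as R
def ww(o,u,v,z):
    c=camera_params('wrist');K=c['intrinsics'];q=o['tool_rot']
    T=np.eye(4);T[:3,:3]=R.from_quat([q[1],q[2],q[3],q[0]]).as_matrix();T[:3,3]=o['eef_pos'];T=T@c['mount']
    r=T[:3,:3]@np.array([(u-K[0,2])/K[0,0],-(v-K[1,2])/K[1,1],-1]);return T[:3,3]+r*(z-T[2,3])/r[2]
E
python3 - <<'E'
from h import *
o=get_obs()
for n,u,v,z in [('hub',250,121,.092),('grip',259,196,.146),('gripbase',257,178,.09),('apex',372,68,.022),('tip',447,60,.022)]: print(n,ww(o,u,v,z).round(4))
p=cv2.imread('pics/wr1.png')
cv2.imwrite('pics/wr1c.png',cv2.resize(p[20:220,170:490],None,fx=2.5,fy=2.5,interpolation=cv2.INTER_CUBIC))
print(o['eef_pos'])
E
```

```text
hub [ 0.5429 -0.1992  0.092 ]
grip [ 0.5977 -0.2059  0.146 ]
gripbase [ 0.5982 -0.2071  0.09  ]
apex [ 0.5288 -0.0575  0.022 ]
tip [0.542  0.0222 0.022 ]
[ 0.59910494 -0.21181241  0.23090253]
```

View pics/wr1c.png

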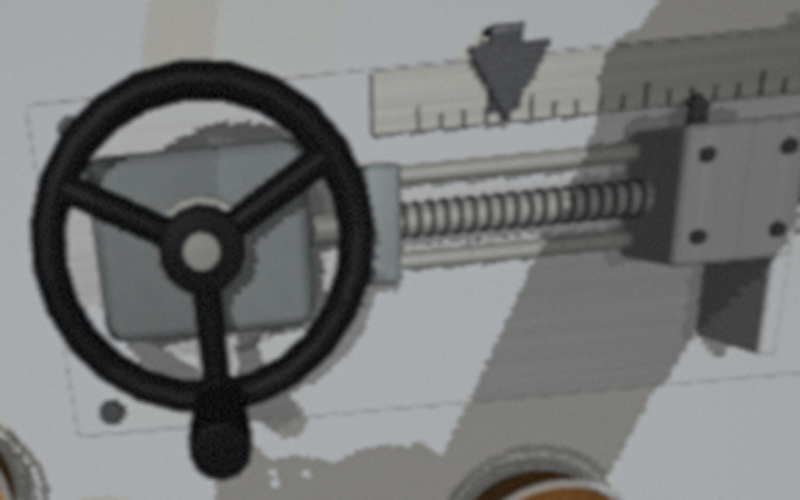

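```bash
python3 -m creep '[[1,0,1,-40,0,0,0],[1,0,0,-40,0,0,0],[1,0,0,-30,0,0,0],[1,0,0,-15,0,0,0],[1,0,0,0,0,0,0]]'
python3 -m creep '[[-1,0,0,0,0,0,0],[-1,0,0,0,0,0,0],[-1,0,0,0,0,0,0],[-1,0,0,0,0,0,0],[-1,0,0,0,0,0,0]]' 50
```

```text
t: 3.02
eef_pos: [0.5998, -0.2071, 0.1056]
tool_rot: [-0.001, 0.128, 0.992, 0.0]
contact_force: [-0.8, -1.0, -0.3]
gripper_width: 0.999
grasp_force: 0.0
t: 3.65
eef_pos: [0.6004, -0.2093, 0.1074]
tool_rot: [0.001, 0.129, 0.992, -0.0]
contact_force: [-1.2, -0.7, 6.4]
gripper_width: 0.246
grasp_force: 48.9
```

```bash
python3 -c "
import numpy as np
a=np.radians(-7+12*np.arange(25));print(np.c_[np.degrees(a[1:]),60*np.diff(np.cos(a)),60*np.diff(np.sin(a))].round(1).tolist())"
```

```text
[[5.0, 0.2, 12.5], [17.0, -2.4, 12.3], [29.0, -4.9, 11.5], [41.0, -7.2, 10.3], [53.0, -9.2, 8.6], [65.0, -10.8, 6.5], [77.0, -11.9, 4.1], [89.0, -12.4, 1.5], [101.0, -12.5, -1.1], [113.0, -12.0, -3.7], [125.0, -11.0, -6.1], [137.0, -9.5, -8.2], [149.0, -7.5, -10.0], [161.0, -5.3, -11.4], [173.0, -2.8, -12.2], [185.0, -0.2, -12.5], [197.0, 2.4, -12.3], [209.0, 4.9, -11.5], [221.0, 7.2, -10.3], [233.0, 9.2, -8.6], [245.0, 10.8, -6.5], [257.0, 11.9, -4.1], [269.0, 12.4, -1.5], [281.0, 12.5, 1.1]]
```

```bash
python3 -m creep '[[-1,0.2,12.5,0,0,0,0],[-1,-2.4,12.3,0,0,0,0],[-1,-4.9,11.5,0,0,0,0],[-1,-7.2,10.3,0,0,0,0]]'
```

```text
t: 4.15
eef_pos: [0.5864, -0.1638, 0.1074]
tool_rot: [0.002, 0.129, 0.992, -0.001]
contact_force: [-0.2, -7.3, 4.3]
gripper_width: 0.248
grasp_force: 49.9
```

```bash
python3 -m creep '[[-1,-9.2,8.6,0,0,0,0],[-1,-10.8,6.5,0,0,0,0],[-1,-11.9,4.1,0,0,0,0],[-1,-12.4,1.5,0,0,0,0],[-1,-12.5,-1.1,0,0,0,0]]'
python3 -m creep '[[-1,-12,-3.7,0,0,0,0],[-1,-11,-6.1,0,0,0,0],[-1,-9.5,-8.2,0,0,0,0],[-1,-7.5,-10,0,0,0,0],[-1,-5.3,-11.4,0,0,0,0]]'
```

```text
t: 4.78
eef_pos: [0.5312, -0.1435, 0.1074]
tool_rot: [0.003, 0.129, 0.992, -0.001]
contact_force: [5.8, -5.9, -1.7]
gripper_width: 0.246
grasp_force: 49.2
t: 5.4
eef_pos: [0.4851, -0.1802, 0.1073]
tool_rot: [0.001, 0.128, 0.992, 0.001]
contact_force: [2.3, 4.1, 6.6]
gripper_width: 0.246
grasp_force: 50.2
```

```bash
python3 -m creep '[[-1,-2.8,-12.2,0,0,0,0],[-1,-0.2,-12.5,0,0,0,0],[-1,2.4,-12.3,0,0,0,0],[-1,4.9,-11.5,0,0,0,0],[-1,7.2,-10.3,0,0,0,0]]'
python3 -m creep '[[-1,9.2,-8.6,0,0,0,0],[-1,10.8,-6.5,0,0,0,0],[-1,11.9,-4.1,0,0,0,0],[-1,6.2,-1,0,0,0,0],[-1,0,0,0,0,0,0]]'
python3 - <<'E'
from h import *
o=get_obs();snap('top','top2');p,d=snap('wrist','wr2');print(o['eef_pos'],o['tool_rot'])
a=cv2.imread('pics/top2.png')[135:245,170:400]
cv2.imwrite('pics/b.png',np.vstack([cv2.resize(a,(640,306),interpolation=cv2.INTER_CUBIC),cv2.resize(cv2.imread('pics/wr2.png')[0:230],(640,288))]))
E
```

```text
t: 6.02
eef_pos: [0.4941, -0.2406, 0.1072]
tool_rot: [-0.001, 0.129, 0.992, 0.001]
contact_force: [-4.6, 2.7, 12.9]
gripper_width: 0.245
grasp_force: 50.9
t: 6.65
eef_pos: [0.5335, -0.2624, 0.1074]
tool_rot: [0.001, 0.129, 0.992, -0.001]
contact_force: [-1.6, -3.8, 5.8]
gripper_width: 0.249
grasp_force: 50.3
[ 0.53347592 -0.26239055  0.10735529] [ 6.80521887e-04  1.29178268e-01  9.91620736e-01 -9.09888632e-04]
```

View pics/b.png

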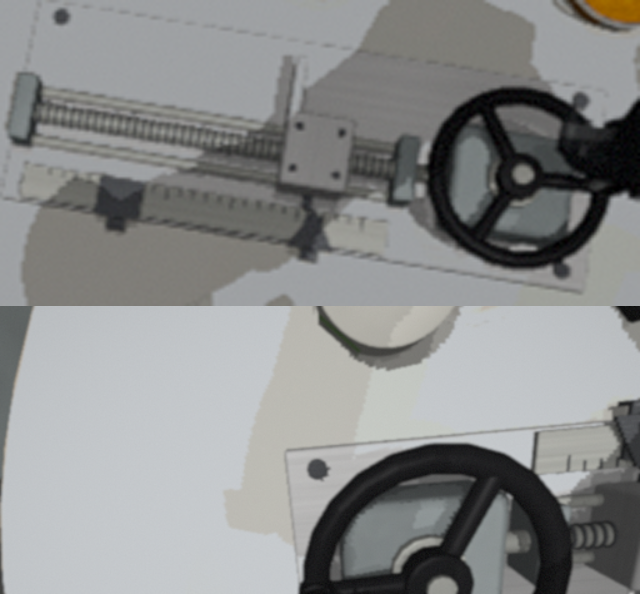

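The pointer is nearly at the arrow but shadowed in this view. I'll take a brightened close crop.

```bash
python3 - <<'E'
from h import *
ps=[read_camera('top')[0].astype(float) for _ in range(4)]
m=np.mean(ps,0)[:,:,::-1]
np.save('pics/m.npy',m)
a=m[180:230,260:320]; a=255*(np.clip(a/200,0,1)**.6)
cv2.imwrite('pics/c.png',cv2.resize(a.astype('u1'),None,fx=12,fy=12,interpolation=cv2.INTER_CUBIC))
E
```

```text
(no output)
```

View pics/c.png

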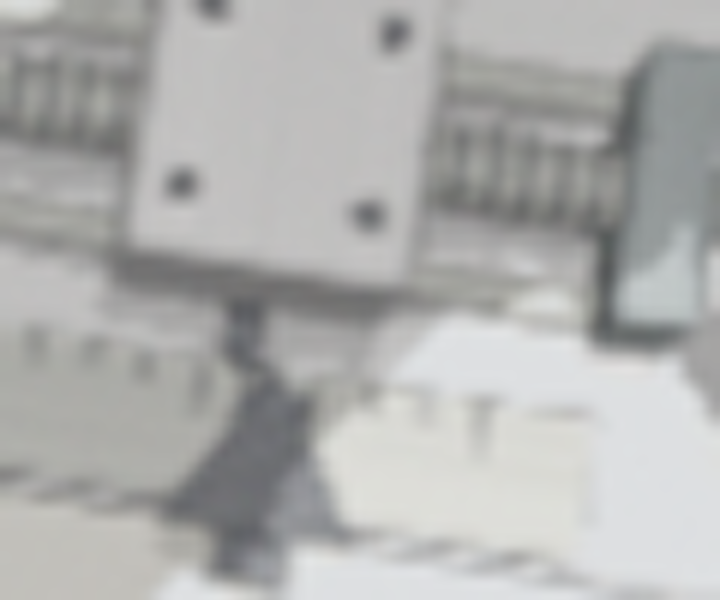

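```bash
python3 -m creep '[[-1,5.2,-0.3,0,0,0,0],[-1,5.2,-0.1,0,0,0,0],[-1,5.2,0.5,0,0,0,0],[-1,5.2,1,0,0,0,0],[-1,0,0,0,0,0,0]]'
python3 -m creep '[[-1,0,0,0,0,0,0],[1,0,0,0,0,0,0],[1,0,0,0,0,0,0],[1,0,0,0,0,0,0],[1,0,0,0,0,0,0]]'
python3 -m creep '[[1,0,0,30,0,0,0],[1,0,0,40,0,0,0],[1,0,40,20,0,0,0],[1,20,50,0,0,0,0],[1,20,50,0,0,0,0]]'
python3 -m creep '[[1,10,10,0,0,0,0],[1,0,0,0,0,0,0],[1,0,0,0,0,0,0],[1,0,0,0,0,0,0],[1,0,0,0,0,0,0]]'
python3 - <<'E'
from h import *
o=get_obs();p,d=snap('wrist','wr3');print(o['eef_pos'],o['tool_rot'])
E
```

```text
t: 7.58
eef_pos: [0.5541, -0.2613, 0.1073]
tool_rot: [0.001, 0.129, 0.992, -0.001]
contact_force: [-1.5, -3.3, 6.3]
gripper_width: 0.247
grasp_force: 50.3
t: 8.2
eef_pos: [0.554, -0.2591, 0.1061]
tool_rot: [-0.0, 0.128, 0.992, 0.0]
contact_force: [-0.0, 0.1, 0.1]
gripper_width: 0.999
grasp_force: 0.0
t: 8.82
eef_pos: [0.5946, -0.1181, 0.1969]
tool_rot: [0.001, 0.129, 0.992, 0.0]
contact_force: [0.3, 0.3, 1.0]
gripper_width: 1.002
grasp_force: 0.0
t: 9.45
eef_pos: [0.6037, -0.1105, 0.1964]
tool_rot: [-0.0, 0.129, 0.992, -0.0]
contact_force: [1.4, 0.1, 0.7]
gripper_width: 1.0
grasp_force: 0.0
[ 0.60366348 -0.11054682  0.19636126] [-3.72668249e-05  1.29433763e-01  9.91588065e-01 -9.82294141e-05]
```

View pics/wr3.png

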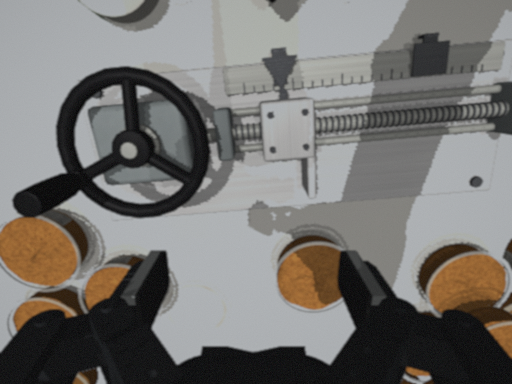

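The grip is free and the pointer now stands under the apex near (282,88). I'll zoom in to check.

```bash
python3 - <<'E'
from h import *
m=np.mean([read_camera('wrist')[0].astype(float) for _ in range(6)],0)[:,:,::-1]
a=m[40:110,250:320]; a=255*(np.clip(a/200,0,1)**.6)
cv2.imwrite('pics/d.png',cv2.resize(a.astype('u1'),(595,595),interpolation=cv2.INTER_CUBIC))
E
```

```text
(no output)
```

View pics/d.png

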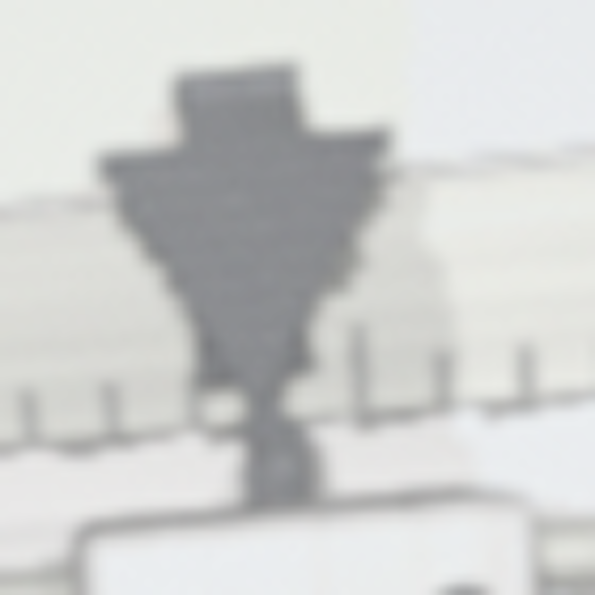

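```bash
python3 -m creep '[[1,4,15,-30,0,0,0],[1,4,14,-30,0,0,0],[1,0,0,-5,0,0,0],[1,0,0,0,0,0,0],[1,0,0,0,0,0,0]]'
python3 -m creep '[[1,0,0,0,0,0,0],[1,0,0,0,0,0,0],[1,0,0,0,0,0,0]]'
python3 - <<'E'
from h import *
m=np.mean([read_camera('wrist')[0].astype(float) for _ in range(10)],0)[:,:,::-1]
np.save('pics/m4.npy',m)
a=m[30:120,200:310]; a=255*(np.clip(a/200,0,1)**.6)
cv2.imwrite('pics/e.png',cv2.resize(a.astype('u1'),None,fx=6.5,fy=6.5,interpolation=cv2.INTER_CUBIC))
E
```

```text
t: 10.42
eef_pos: [0.6128, -0.0816, 0.1327]
tool_rot: [0.001, 0.129, 0.992, -0.0]
contact_force: [-0.5, 0.1, 0.0]
gripper_width: 1.002
grasp_force: 0.0
t: 10.8
eef_pos: [0.6122, -0.0805, 0.1315]
tool_rot: [0.0, 0.129, 0.992, 0.0]
contact_force: [-0.4, 0.4, 0.5]
gripper_width: 0.999
grasp_force: 0.0
```

View pics/e.png

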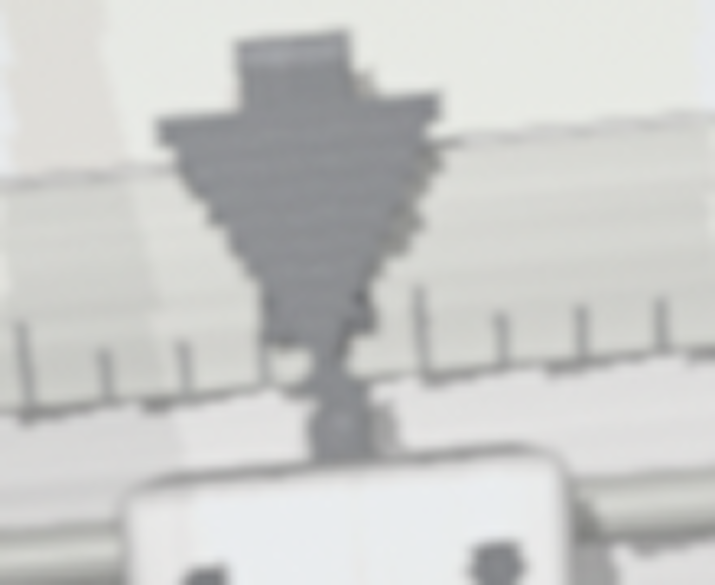

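Seen from directly above, the pointer is at about x=334 and the apex at about x=325.5, at 8.3 px/mm. That leaves it about 1 mm too far from the wheel. I'll re-grip and turn another 3.6° anticlockwise.

```bash
python3 -m creep '[[1,0,0,55,0,0,0],[1,-14,-45,5,0,0,0],[1,-14,-45,0,0,0,0],[1,-14,-45,0,0,0,0],[1,-16,-44,0,0,0,0]]'
python3 -m creep '[[1,0,0,0,0,0,0],[1,0,0,-40,0,0,0],[1,0,0,-30,0,0,0],[1,0,0,-15,0,0,0],[1,0,0,0,0,0,0]]'
python3 -m creep '[[-1,0,0,0,0,0,0],[-1,0,0,0,0,0,0],[-1,0,0,0,0,0,0],[-1,0,0,0,0,0,0],[-1,0,0,0,0,0,0]]'
```

```text
t: 11.92
eef_pos: [0.5536, -0.2608, 0.1915]
tool_rot: [0.0, 0.128, 0.992, -0.0]
contact_force: [0.8, -0.0, 0.4]
gripper_width: 1.001
grasp_force: 0.0
t: 12.55
eef_pos: [0.5539, -0.2587, 0.1056]
tool_rot: [-0.001, 0.128, 0.992, 0.0]
contact_force: [0.2, 0.3, 0.7]
gripper_width: 1.0
grasp_force: 0.0
t: 13.18
eef_pos: [0.5546, -0.2608, 0.1073]
tool_rot: [0.001, 0.129, 0.992, -0.001]
contact_force: [-0.6, -3.4, 6.2]
gripper_width: 0.246
grasp_force: 49.5
```

```bash
python3 -m creep '[[-1,2,0.4,0,0,0,0],[-1,2,0.4,0,0,0,0],[-1,0,0,0,0,0,0],[-1,0,0,0,0,0,0]]'
python3 -m creep '[[1,0,0,0,0,0,0],[1,0,0,0,0,0,0],[1,0,0,0,0,0,0],[1,0,0,0,0,0,0],[1,0,0,30,0,0,0]]'
python3 -m creep '[[1,0,0,40,0,0,0],[1,14,45,15,0,0,0],[1,14,45,0,0,0,0],[1,14,45,0,0,0,0],[1,12,43,-15,0,0,0]]'
python3 -m creep '[[1,0,0,-45,0,0,0],[1,0,0,0,0,0,0],[1,0,0,0,0,0,0],[1,0,0,0,0,0,0],[1,0,0,0,0,0,0]]'
python3 - <<'E'
from h import *
m=np.mean([read_camera('wrist')[0].astype(float) for _ in range(10)],0)[:,:,::-1]
b=np.load('pics/m4.npy')
# align by fixed scale bar (triangle top region), then track slide block shift
t=lambda x,y0,y1,x0,x1:x[y0:y1,x0:x1].mean(2).astype('f4')
def sh(r):
    T=t(b,*r); I=t(m,r[0]-8,r[1]+8,r[2]-8,r[3]+8)
    c=cv2.matchTemplate(I,T,cv2.TM_CCOEFF_NORMED);_,v,_,(x,y)=cv2.minMaxLoc(c)
    s=lambda a,q,d:(a-d)/(2*(a+d-2*q)) 
    fx=s(c[y,x+1],c[y,x],c[y,x-1]) if 0<x<16 else 0
    return v,x-8-fx*-1 if False else x-8+ (c[y,x+1]-c[y,x-1])/(2*(2*c[y,x]-c[y,x+1]-c[y,x-1])),y-8
print(sh((32,72,220,272)),sh((104,125,215,292)),get_obs()['eef_pos'])
a=m[30:120,200:310]; a=255*(np.clip(a/200,0,1)**.6)
cv2.imwrite('pics/f.png',cv2.resize(a.astype('u1'),None,fx=6.5,fy=6.5,interpolation=cv2.INTER_CUBIC))
E
```

```text
t: 13.68
eef_pos: [0.5579, -0.2599, 0.1073]
tool_rot: [0.0, 0.129, 0.992, -0.001]
contact_force: [-2.9, -2.7, 8.9]
gripper_width: 0.248
grasp_force: 49.8
t: 14.3
eef_pos: [0.5565, -0.2576, 0.1345]
tool_rot: [-0.002, 0.128, 0.992, 0.0]
contact_force: [0.1, -0.1, 0.9]
gripper_width: 1.001
grasp_force: 0.0
t: 14.92
eef_pos: [0.6134, -0.0789, 0.1773]
tool_rot: [0.001, 0.128, 0.992, 0.0]
contact_force: [0.6, -0.5, -1.0]
gripper_width: 0.999
grasp_force: 0.0
t: 15.55
eef_pos: [0.6128, -0.0812, 0.1326]
tool_rot: [0.001, 0.129, 0.992, 0.0]
contact_force: [-0.2, -0.1, -0.4]
gripper_width: 1.004
grasp_force: 0.0
(0.9929594397544861, np.float32(0.31265935), 0) (0.9840646982192993, np.float32(-1.3978285), 0) [ 0.61205726 -0.08056147  0.13126872]
```

The slide moved about 1.2 mm towards the wheel relative to the fixed bar, so the residual is about 0.2 mm. The gripper is clear of everything.

```bash
python3 -m creep '[[1,0,0,50,0,0,0],[1,0,0,0,0,0,0],[1,0,0,0,0,0,0]]'; python3 -c "
from station import *
print(hand_in())"
```

```text
t: 16.42
eef_pos: [0.6119, -0.0805, 0.1811]
tool_rot: [-0.0, 0.129, 0.992, 0.0]
contact_force: [-0.5, -0.9, -0.9]
gripper_width: 0.998
grasp_force: 0.0
the job is handed in; nothing more can be done
None
```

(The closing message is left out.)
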